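# Flip the marker of the empty parts bin

## Robot

A 6-joint arm with a two-finger parallel gripper is mounted at the origin on the work surface. World frame = base frame: x ahead of the robot, y to its left, z up, the work surface at z = 0. Lengths are in mm, angles in rad, forces in N, time in s.
With the tool pointing down it reaches from about 350 to 850 mm from the base axis. Payload 8.1 kg.
Tool frame: the origin (TCP) lies midway between the tips of the shut fingers; the grasp point (between the pads) lies 19 mm behind it (manip.hold_point_z is the z of the grasp point in the tool frame, in mm); z points along the fingers, y is the direction in which the jaws open and shut (so a half turn about z gives the same grasp; the last joint's range is limited). The gripper opens to 85 mm and grips with 20 to 120 N. Pads are 22 mm wide; open, the fingers measure 114 mm over their backs; the gripper's body (76 mm by 85 mm) begins 54 mm behind the grasp point. The pads swing forward as they close: fully open they stand 13 mm farther back than shut.
Start: joints at [1.143, 0.13, 1.488, -0, 1.523, -0.085], TCP at [201.654, 565.103, 231.292] pointing down, gripper open.
Joint ranges: [-2.96, 2.96], [-0.89, 2.26], [0.02, 2.5], [-1.34, 4.48], [0, 2.73], [-2.66, 2.66]. Speed limits (rad/s): [2.39, 2.39, 2.79, 3.14, 3.14, 3.14].

## Interface

Orientations are given as a unit quaternion [w, x, y, z].
In Python, from station import manip gives the robot as it stands.
- The arm moves only by the shell command python3 -m handwheel 'ROWS'. ROWS is text: rows parted by semicolons, each of 7 numbers parted by spaces: the turn, a rotation vector about the tool's x, y, z in units of 1.5 rad (1.0 is 1.5 rad), then the shift along the tool's x, y, z in units of 75 mm (1.0 is 75 mm), then the opening, from 0 (shut) to 1 (fully open). In form: wx wy wz x y z hand; .... A call has 1 to 20 rows; each row shifts and turns the pose as measured when the row begins, along the tool's axes as they then stand; what a row does not reach is not made up. A row lasts 1/8 s, in which the tool goes at most 62.5 mm and 10.7 degrees, less where a joint would pass 70% of its speed; a pose out of reach is approached as far as the arm can. A call with a number of a shift or a turn outside -1 to 1 is refused whole. A call with a gripper value outside its range is refused whole. The fingers move at their own pace and stop on an object; the grip force is fixed at half the most. Time passes only in rows, so rows that do not move let the fingers close. It gives the time, the measured TCP pose, the force and the opening at its end, in the units of the state.
- manip.observe(): the state, without advancing time (a new reading comes with each control period).
- manip.snapshot(name): name is "side" or "top" or "wrist"; returns a dict with "img" (480x640x3 uint8, blue, green, red), "intrinsics" (3x3 intrinsics, pixels), "R" (3x3) and "t" (3): a world point X has camera coordinates R X + t. Camera axes: x right, y down, z forward; pixel columns grow to the right and rows downward; lengths in mm; the calibration is good to about 2 mm. The wrist camera is an equidistant fisheye: a pixel r from the principal point sees the ray r / f radians off the axis. A picture is of the moment at which its call begins. There is no depth.
- manip.job_done(): hands the job in, once; it reports no verdict.
Trained networks look in the newest picture that a camera, given by its name, has taken for a name from the list of things; names that differ only in an ending like _2 or _b are one class to them, and where a whole thing is asked for, a point or a joint stands for the part that bears it (a point fixed in the world has none). Each returns a list of dicts, best first, with "p" (0 to 1); they miss things now and then, are a little off and sometimes report something else, mostly with a low value. They report only what shows in the picture. A call takes as long as a camera call.
- manip.boxes_of(camera, query): "point" ([x, y, z] in mm, in the coordinates of the camera as it stood for that picture, good to about 4 mm: the middle of the surface that is visible of it).
The state is a dict: "time_s": time; "joint_pos": joint angles; "joint_velocities": joint speeds; "tau": joint torques, N m; "position": TCP position; "orientation": TCP orientation; "ft_force": force on the tool from outside, world axes, zero at the start; "ft_torque": the same for the moment, N m; "opening": opening from 0.0 (shut) to 1.0 (fully open).
Only numpy, scipy, OpenCV 4.12 (cv2) and the standard library are available. Lean on these libraries where they do the work, as an engineer would, in place of code of your own. Each camera call takes 0.05 s, during which the arm holds its last target.

## Task

One of the three grey parts bins on the bench is empty. With the fingertips, flip the hinged white marker on the front of that bin right over its pivot, so that it lies flat over the bin's mouth with its crossed face up, and stays there. Only press and push the marker, gently: do not pinch it; leave the other two bins' markers and everything else on the bench as they are.

Things in the scene. Friction and masses are not known exactly. Their poses are not given: they have to be found in the camera images.
- bin_empty: The EMPTY one of three like grey open bins fixed to the bench: 160 (x) by 110 (y) by 75 mm high, walls 4; the front wall is a lip only 34 high. Origin: centre of its underside; x points from the front (robot side) to the back, z up; yaw within 20 deg. Two steel posts on the lip (10 mm along x, 78 over their outer faces, top at 94) carry the hinged marker.
- bin_couplings: Bin full of upright brass couplings (38 mm high). Grey picking bin fixed to the bench, same size and axes as the empty bin, with the same marker.
- bin_rods: Bin full of lying steel rods (32 mm high). Grey picking bin fixed to the bench, same size and axes as the empty bin, with the same marker.
- marker_empty (a joint): Hinge angle of the empty bin's marker, rad; level axis along the bin's y. 0: blade level, out in front of the bin towards the robot, plain face up; 1.57: blade upright; 3.14 (end stop): blade level over the bin's mouth, face with raised black cross up. Stiff hinge (friction about 0.03 N m): stays where it is left at any angle, does not fall. Starts at 0 to 0.25.
- marker_couplings (a joint): Hinge angle of the marker of the couplings bin, same meaning as the empty bin's; starts at 0 to 0.25, to be left alone.
- marker_rods (a joint): Hinge angle of the marker of the rods bin, same meaning as the empty bin's; starts at 0 to 0.25, to be left alone.
- marker_empty_pivot (a point): Fixed point on the hinge axis of the empty bin's marker, mid-width: at bin x = -76 mm, y = 0, 85 mm above the bench. The marker is one flat white plate, 5 mm thick, 50 g, centred on this axis: on one side a blade 60 wide that ends 65 from the axis, on the other a thumb tail 30 wide that ends 40 from it.
- marker_empty_edge (a point): Middle of the blade's free edge, empty bin's marker: 65 mm from the axis, mid-thickness; moves with the marker. Once raised, the blade can be pushed over from its outer (robot) side and pressed flat.
- marker_empty_tail (a point): Middle of the thumb tail's end, empty bin's marker: 40 mm from the axis, opposite the blade, mid-thickness; moves with the marker. It starts over the inside of the bin with free room below; pressing it down (about 3 N) raises the blade.
- marker_couplings_edge (a point): Middle of the free edge of the couplings bin's marker, 65 mm from its axis.
- marker_rods_edge (a point): Middle of the free edge of the rods bin's marker, 65 mm from its axis.
- bushing: Loose bystander: brass cylinder, 25 diameter, 35 high, standing; origin under its centre.
- finial: Loose bystander: small turned brass finial, 25 diameter, 48 high, standing; origin under its centre.
- screwdriver: Loose bystander: screwdriver lying on the bench; its length lies along its x.
- oil_can: Loose bystander: round can, 56 diameter, 110 high, standing; origin under its centre.
- mug: Loose bystander: white mug, 80 diameter, 90 high; origin under its centre.
- collar: Loose bystander: aluminium collar, 60 outside, 36 inside, 22 high, lying flat; origin under its centre.

How it is judged:
By the outcome, as a careful person would: the job done as asked, in the order asked, and still so for the second after the job is handed in, with the robot touching nothing.
It also fails if it takes over 42 s, if anything falls off the work surface, if the arm or the gripper's body presses on something with over 40 N, if the wrist force passes 120 N, or if a joint passes its speed limit or range.

## Working session

There is one attempt and no reset: what is moved stays moved. The work goes in short steps, Python scripts to look and compute and a shell command to move; the robot and the scene stay as the last step left them, time stands still between calls to the robot, and variables do not carry over. Pictures are saved under pics/ and viewed, and the job is handed in when it is done.

```bash
mkdir -p pics; cat > h.py <<'E'
import numpy as np, cv2
from station import manip
def snap(cam,name):
    s=manip.snapshot(cam); cv2.imwrite(f'pics/{name}.png',s['img']); return s
def world(s,p): return np.array(s['R']).T@(np.array(p)-np.array(s['t']).ravel())
def proj(s,X):
    c=np.array(s['R'])@np.array(X)+np.array(s['t']).ravel(); K=np.array(s['intrinsics']); u=K@c; return u[:2]/u[2]
E
python3 - <<'E'
from h import *
for cam in ['top','side']:
    s=snap(cam,cam+'0')
    for q in ['bin_empty','bin_couplings','bin_rods','marker_empty','marker_couplings','marker_rods','marker_empty_edge','marker_empty_tail','oil_can','mug']:
        print(cam,q,[(round(d['p'],2),world(s,d['point']).round().tolist(),proj(s,world(s,d['point'])).round().tolist()) for d in manip.boxes_of(cam,q)[:3]])
o=manip.observe();print(o['time_s'],o['position'],o['orientation'],o['opening'])
E
```

```text
top bin_empty [(0.63, [638.0, 252.0, 35.0], [221.0, 186.0])]
top bin_couplings [(0.72, [611.0, -254.0, 40.0], [414.0, 190.0])]
top bin_rods [(0.63, [603.0, -7.0, 37.0], [320.0, 196.0]), (0.4, [531.0, -229.0, 92.0], [409.0, 219.0])]
top marker_empty [(0.85, [555.0, 227.0, 88.0], [226.0, 215.0])]
top marker_couplings [(0.5, [613.0, -253.0, 42.0], [414.0, 189.0]), (0.36, [514.0, -17.0, 89.0], [325.0, 228.0])]
top marker_rods [(0.67, [515.0, -19.0, 88.0], [325.0, 228.0])]
top marker_empty_edge [(0.81, [551.0, 230.0, 90.0], [225.0, 217.0])]
top marker_empty_tail [(0.91, [554.0, 233.0, 90.0], [224.0, 215.0]), (0.64, [517.0, -19.0, 89.0], [325.0, 227.0])]
top oil_can [(0.78, [569.0, 425.0, 100.0], [146.0, 211.0]), (0.29, [600.0, -8.0, 37.0], [320.0, 197.0])]
top mug [(0.77, [578.0, -456.0, 42.0], [493.0, 200.0]), (0.21, [642.0, 250.0, 34.0], [222.0, 185.0])]
side bin_empty [(0.92, [641.0, 241.0, 51.0], [312.0, 178.0])]
side bin_couplings [(0.84, [610.0, -255.0, 42.0], [414.0, 279.0])]
side bin_rods [(0.83, [599.0, -11.0, 52.0], [352.0, 227.0])]
side marker_empty [(0.75, [548.0, 231.0, 90.0], [290.0, 182.0])]
side marker_couplings [(0.89, [529.0, -230.0, 93.0], [387.0, 276.0])]
side marker_rods [(0.64, [512.0, -22.0, 91.0], [331.0, 233.0]), (0.52, [577.0, -446.0, 49.0], [462.0, 333.0])]
side marker_empty_edge [(0.93, [550.0, 225.0, 89.0], [292.0, 183.0])]
side marker_empty_tail [(0.64, [555.0, 231.0, 87.0], [292.0, 182.0])]
side oil_can [(0.8, [562.0, 421.0, 71.0], [262.0, 156.0])]
side mug [(0.63, [575.0, -445.0, 50.0], [461.0, 333.0])]
1.1 [201.66122132 565.09305966 231.30951495] [ 1.05852675e-05  1.70568951e-01  9.85345743e-01 -6.02333982e-06] 1.0003697261858184
```

```bash
python3 - <<'E'
import cv2
a=cv2.imread('pics/top0.png');b=cv2.imread('pics/side0.png')
cv2.imwrite('pics/topc.png',cv2.resize(a[120:270,120:320],(800,600),interpolation=cv2.INTER_CUBIC))
cv2.imwrite('pics/sidec.png',cv2.resize(b[120:240,230:390],(800,600),interpolation=cv2.INTER_CUBIC))
E
```

```text
(no output)
```

View pics/top0.png

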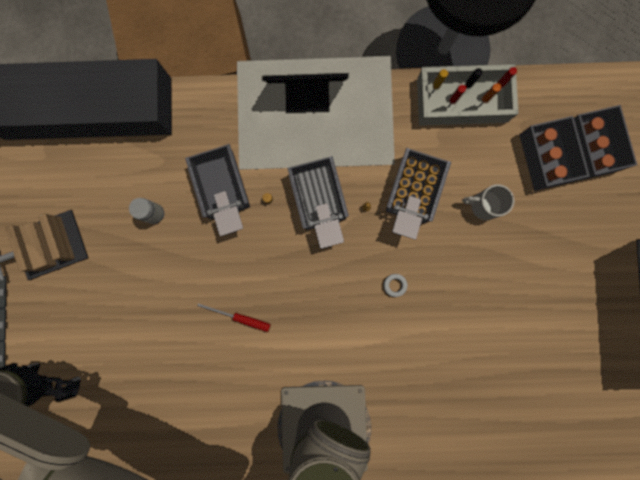

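View pics/topc.png

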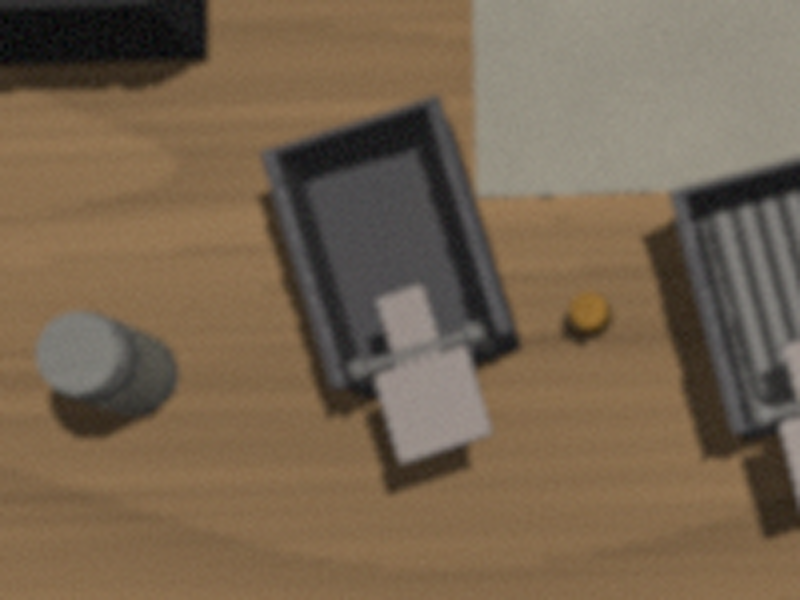

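View pics/sidec.png

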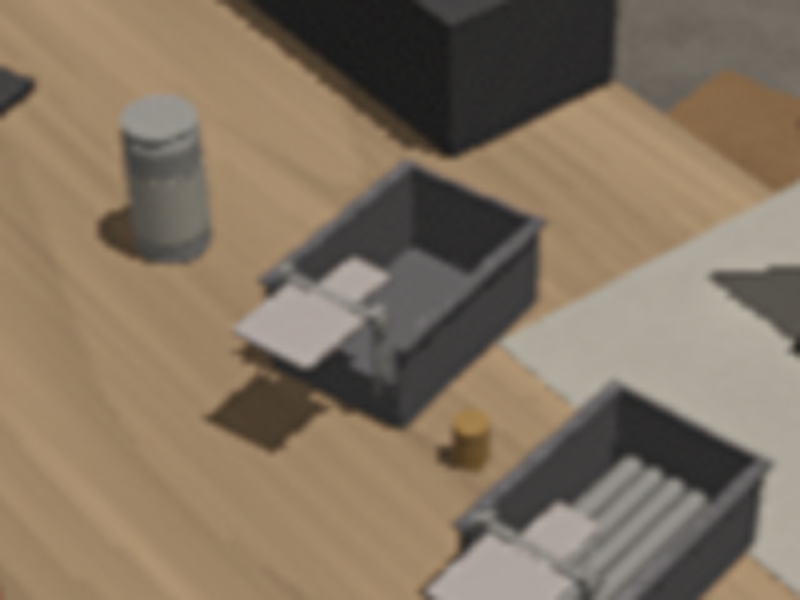

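```bash
cat > fit.py <<'E'
from h import *
from scipy.optimize import least_squares
T=manip.snapshot('top');S=manip.snapshot('side')
def t(c):return np.array([120+(c[0]+.5)/4-.5,120+(c[1]+.5)/4-.5])
def s(c):return np.array([230+(c[0]+.5)/5-.5,120+(c[1]+.5)/5-.5])
def mk(r,y,a,o=2.5): # r>0 blade; plate top at angle a
    return [-76-r*np.cos(a)+o*np.sin(a)*1, y, 85+r*np.sin(a)+o*np.cos(a)]
obs=[(T,t((265,152)),lambda a:[80,55,75]),(T,t((437,98)),lambda a:[80,-55,75]),
(T,t((397,462)),lambda a:mk(65,30,a)),(T,t((491,434)),lambda a:mk(65,-30,a)),
(T,t((376,296)),lambda a:mk(-40,15,a)),(T,t((421,284)),lambda a:mk(-40,-15,a)),
(S,s((408,163)),lambda a:[80,55,75]),(S,s((543,222)),lambda a:[80,-55,75]),
(S,s((235,327)),lambda a:mk(65,30,a)),(S,s((307,367)),lambda a:mk(65,-30,a)),
(S,s((352,258)),lambda a:mk(-40,15,a)),(S,s((388,274)),lambda a:mk(-40,-15,a))]
def W(p,b):
    c,n=np.cos(p[2]),np.sin(p[2]); return np.array([p[0]+c*b[0]-n*b[1],p[1]+n*b[0]+c*b[1],b[2]])
def f(p): return np.concatenate([proj(C,W(p,g(p[3])))-u for C,u,g in obs])
r=least_squares(f,[630,245,.25,.1],loss='soft_l1')
p=r.x;print(p.round(3));print(f(p).reshape(-1,2).round(1).tolist())
print('pivot',W(p,[-76,0,85]).round(1),'tail',W(p,mk(-40,0,p[3])).round(1),'edge',W(p,mk(65,0,p[3])).round(1))
E
python3 fit.py
```

```text
[6.47433e+02 2.54881e+02 2.77000e-01 5.80000e-02]
[[0.6, -0.7], [-1.3, -0.1], [0.6, 0.3], [0.0, 0.0], [-0.0, 0.7], [0.1, 0.1], [0.7, -0.6], [-0.1, -0.8], [-0.8, 0.2], [-0.3, -0.3], [0.3, -0.1], [0.4, 0.1]]
pivot [574.3 234.1  85. ] tail [612.9 245.   85.2] edge [512.1 216.4  91.3]
```

Empty bin is the leftmost one (top px ~218,185); its fit has residuals of about 1 px. I'll press with the fingers shut and the jaw axis along the bin's y.

```bash
python3 -m handwheel '0 0 -0.1035 0 0 0 0; 0 0 -0.1035 0 0 0 0; 0 0 -0.1035 0 0 0 0; 0 0 -0.1035 0 0 0 0; 0 0 0 -0.39 -0.56 0 0; 0 0 0 -0.39 -0.56 0 0; 0 0 0 -0.39 -0.56 0 0; 0 0 0 -0.39 -0.56 0 0; 0 0 0 -0.39 -0.56 0 0; 0 0 0 -0.39 -0.56 0 0; 0 0 0 -0.39 -0.56 0 0; 0 0 0 -0.39 -0.56 0 0; 0 0 0 -0.39 -0.56 0 0; 0 0 0 0 0 0 0'
cat > st.py <<'E'
from h import *
from scipy.spatial.transform import Rotation as Ro
o=manip.observe();q=o['orientation'];R=Ro.from_quat([q[1],q[2],q[3],q[0]]).as_matrix()
P=np.array(o['position']);d=P-[647.4,254.9,0];c,n=np.cos(.277),np.sin(.277)
print('t',o['time_s'],'bin xyz',(c*d[0]+n*d[1]).round(1),(-n*d[0]+c*d[1]).round(1),P[2].round(1),'F',np.round(o['ft_force'],1),'op',round(o['opening'],2))
print('toolx angle vs -binx deg',np.degrees(np.arctan2(R[1,0],R[0,0])-.277-np.pi).round(1)%360,'z',R[:,2].round(3))
E
python3 st.py
```

```text
time_s: 2.95
position: [575.7, 273.5, 231.5]
orientation: [0.001, -0.151, 0.989, 0.001]
ft_force: [-0.1, 1.1, -0.0]
opening: -0.001
t 2.95 bin xyz -63.9 37.5 231.5 F [-0.1  1.1 -0. ] op -0.0
toolx angle vs -binx deg 1.5 z [ 0.002  0.002 -1.   ]
```

```bash
python3 -m handwheel '0 0 0.017 -0.09 -0.25 0 0; 0 0 0 -0.09 -0.25 0 0; 0 0 0 0 0 0.5 0; 0 0 0 0 0 0.5 0; 0 0 0 0 0 0.5 0; 0 0 0 0 0 0 0'; python3 st.py; python3 - <<'E'
from h import *
a=snap('top','t1')['img'];b=snap('side','s1')['img'];w=snap('wrist','w1')
cv2.imwrite('pics/c1.png',np.hstack([cv2.resize(a[150:270,160:290],(400,369)),cv2.resize(b[120:240,230:360],(400,369))]))
E
```

```text
time_s: 3.7
position: [601.7, 239.4, 118.0]
orientation: [0.002, -0.139, 0.99, 0.001]
ft_force: [0.2, -0.8, 0.4]
opening: -0.0
t 3.7 bin xyz -48.2 -2.4 118.0 F [ 0.2 -0.8  0.4] op -0.0
toolx angle vs -binx deg 0.10000000000002274 z [ 0.005  0.003 -1.   ]
```

View pics/c1.png

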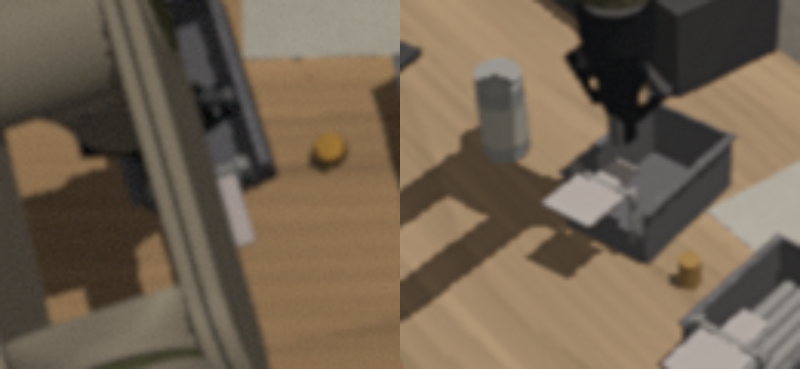

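View pics/w1.png

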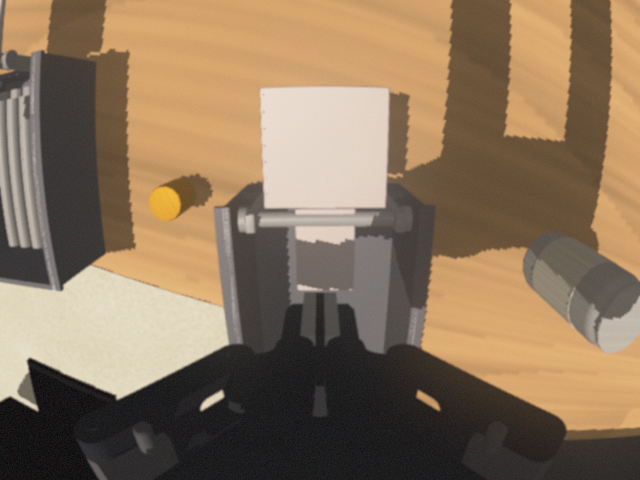

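```bash
python3 - <<'E'
from h import *
s=manip.snapshot('wrist');R=np.array(s['R']);C=-R.T@np.array(s['t']).ravel();print(C,R[2],s['intrinsics'])
d=C-np.array([647.4,254.9,0]);c,n=np.cos(.277),np.sin(.277);print(c*d[0]+n*d[1],-n*d[0]+c*d[1],C[2])
K=np.array(s['intrinsics'])
def fp(b):
    X=np.array([647.4+c*b[0]-n*b[1],254.9+n*b[0]+c*b[1],b[2]]);v=R@(X-C)
    th=np.arctan2(np.hypot(v[0],v[1]),v[2]);k=th/np.hypot(v[0],v[1]);return (K[0,0]*k*v[0]+K[0,2]).round(),(K[1,1]*k*v[1]+K[1,2]).round()
for nm,b in dict(tailL=[-36,15,85],tailR=[-36,-15,85],edgeL=[-141,30,91],edgeR=[-141,-30,91],axL=[-76,39,87],axR=[-76,-39,87]).items():print(nm,fp(b))
E
```

```text
[528.63323822 218.92631834 266.04914555] [ 0.30628951  0.08772161 -0.947888  ] [[371.64829954   0.         319.69558718]
 [  0.         371.64829954 240.12222259]
 [  0.           0.           1.        ]]
-124.07716154865959 -2.1230773962561926 266.0491455522891
tailL (np.float64(351.0), np.float64(288.0))
tailR (np.float64(296.0), np.float64(288.0))
edgeL (np.float64(389.0), np.float64(86.0))
edgeR (np.float64(260.0), np.float64(85.0))
axL (np.float64(401.0), np.float64(218.0))
axR (np.float64(246.0), np.float64(217.0))
```

```bash
python3 -m handwheel '0 0 0 0 0 0.2 0; 0 0 0 0 0 0.2 0; 0 0 0 0 0 0.13 0; 0 0 0 0 0 0.13 0; 0 0 0 0 0 0.13 0; 0 0 0 0 0 0.1 0;0 0 0 0 0 0 0'; python3 st.py; python3 - <<'E'
from h import *
b=snap('side','s2')['img'];w=snap('wrist','w2')['img']
cv2.imwrite('pics/c2.png',np.hstack([cv2.resize(w,(400,369)),cv2.resize(b[120:240,230:360],(400,369))]))
E
```

```text
time_s: 4.78
position: [609.0, 242.1, 56.7]
orientation: [0.01, -0.139, 0.99, 0.002]
ft_force: [-1.0, 0.2, 0.3]
opening: 0.001
t 4.775 bin xyz -40.4 -1.8 56.7 F [-1.   0.2  0.3] op 0.0
toolx angle vs -binx deg 0.10000000000002274 z [ 0.02   0.007 -1.   ]
```

View pics/c2.png

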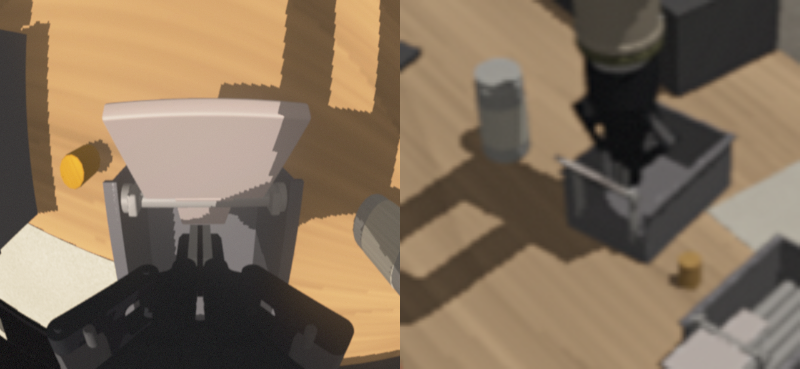

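```bash
python3 -m handwheel '0 0 0 0 0 -0.4 0; 0 0 0 0 0 -0.6 0; 0 0 0 0 0 -0.6 0; 0 0.014 0 0 0 0 0; 0 0 0 0.55 0 0 0; 0 0 0 0.55 0 0 0; 0 0 0 0.55 0 0 0; 0 0 0 0 0 0 0'; python3 st.py; python3 - <<'E'
from h import *
b=snap('side','s3')['img'];w=snap('wrist','w3')['img']
cv2.imwrite('pics/c3.png',np.hstack([cv2.resize(w,(400,369)),cv2.resize(b[120:240,230:360],(400,369))]))
E
```

```text
time_s: 5.88
position: [483.0, 205.8, 177.0]
orientation: [-0.004, -0.139, 0.99, 0.0]
ft_force: [0.4, -0.1, 0.2]
opening: 0.003
t 5.875 bin xyz -171.5 -2.3 177.0 F [ 0.4 -0.1  0.2] op 0.0
toolx angle vs -binx deg 0.10000000000002274 z [-0.007 -0.    -1.   ]
```

View pics/c3.png

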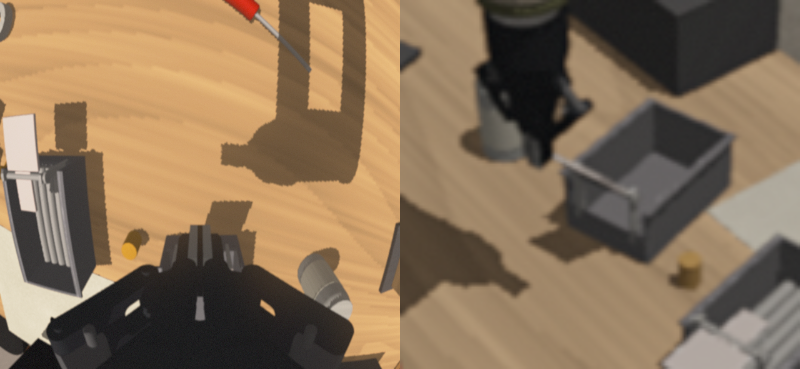

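```bash
python3 -m handwheel '0 0 0 0 0 0.45 0; 0 0 0 0 0 0.42 0; 0 0 0 0 0 0 0; 0 0 0 -0.3 0 0 0; 0 0 0 -0.3 0 0 0; 0 0 0 -0.2 0 0 0; 0 0 0 -0.2 0 0 0; 0 0 0 -0.2 0 0 0; 0 0 0 0 0 0 0'; python3 st.py; python3 - <<'E'
from h import *
b=snap('side','s4')['img'];w=snap('wrist','w4')['img']
cv2.imwrite('pics/c4.png',np.hstack([cv2.resize(w,(400,369)),cv2.resize(b[120:240,230:360],(400,369))]))
E
```

```text
time_s: 7.1
position: [586.8, 234.9, 122.6]
orientation: [0.005, -0.138, 0.99, 0.002]
ft_force: [-0.2, 0.2, 0.0]
opening: 0.003
t 7.1 bin xyz -63.8 -2.6 122.6 F [-0.2  0.2  0. ] op 0.0
toolx angle vs -binx deg 0.0 z [ 0.009  0.004 -1.   ]
```

View pics/c4.png

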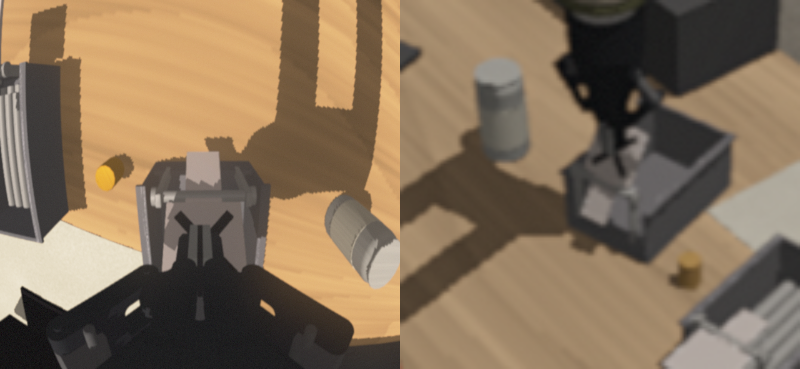

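```bash
python3 -m handwheel '0 0 0 -0.2 0 0 0; 0 0 0 -0.1 0 0.1 0; 0 0 0 0 0 0.12 0; 0 0 0 0 0 0.1 0; 0 0 0 0 0 0 0'; python3 st.py; python3 - <<'E'
from h import *
b=snap('side','s5')['img'];w=snap('wrist','w5')['img']
cv2.imwrite('pics/c5.png',np.hstack([cv2.resize(w,(400,369)),cv2.resize(b[120:240,230:360],(400,369))]))
E
```

```text
time_s: 7.82
position: [606.1, 240.7, 97.1]
orientation: [0.003, -0.138, 0.99, 0.001]
ft_force: [0.7, -0.2, 0.0]
opening: 0.0
t 7.825 bin xyz -43.7 -2.3 97.1 F [ 0.7 -0.2  0. ] op 0.0
toolx angle vs -binx deg 0.0 z [ 0.006  0.004 -1.   ]
```

View pics/c5.png

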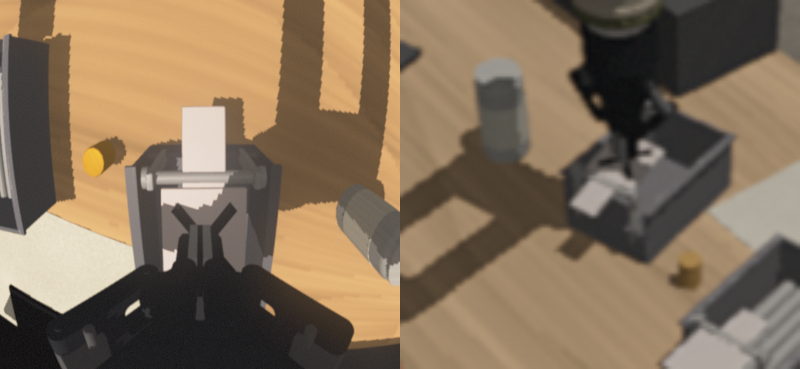

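```bash
python3 -m handwheel '0 0 0 -0.1 0 0.04 0; 0 0 0 0 0 0.05 0; 0 0 0 0 0 0.03 0; 0 0 0 0 0 0 0'; python3 st.py;  python3 -m handwheel '0 0 0 0 0 0.03 0; 0 0 0 0 0 0.02 0'; python3 st.py
```

```text
time_s: 8.43
position: [614.9, 243.3, 89.3]
orientation: [0.005, -0.138, 0.99, 0.002]
ft_force: [-0.1, 1.0, 0.5]
opening: -0.001
t 8.425 bin xyz -34.5 -2.3 89.3 F [-0.1  1.   0.5] op -0.0
toolx angle vs -binx deg 0.0 z [ 0.009  0.005 -1.   ]
time_s: 8.68
position: [615.2, 243.4, 87.3]
orientation: [0.005, -0.138, 0.99, 0.002]
ft_force: [-7.6, -2.6, 14.0]
opening: 0.002
t 8.675 bin xyz -34.1 -2.3 87.3 F [-7.6 -2.6 14. ] op 0.0
toolx angle vs -binx deg 0.0 z [ 0.01   0.005 -1.   ]
```

Force rose to 14 N with the tip at z = 87, so the marker is on its end stop. I'll back off and look.

```bash
python3 -m handwheel '0 0 0 0 0 -0.1 0; 0 0 0 0 0 -0.5 0; 0 0 0 0 0 -0.7 0; 0 0 0 0 0 -0.5 0; 0 0 0 0.5 0 0 0; 0 0 0 0.7 0 0 0; 0 0 0 0.7 0 0 0; 0 0 0 0.3 0 0 0; 0 0 0 0 0 0 0'; python3 st.py; python3 - <<'E'
from h import *
a=snap('top','t6')
b=snap('side','s6')['img'];w=snap('wrist','w6')['img']
cv2.imwrite('pics/c6.png',np.hstack([cv2.resize(a['img'][150:270,160:290],(400,369)),cv2.resize(b[120:240,230:360],(400,369))]))
E
```

```text
time_s: 9.8
position: [451.3, 196.4, 226.3]
orientation: [0.007, -0.138, 0.99, 0.002]
ft_force: [0.9, 0.9, 0.2]
opening: -0.001
t 9.8 bin xyz -204.6 -2.6 226.3 F [0.9 0.9 0.2] op -0.0
toolx angle vs -binx deg 0.0 z [ 0.013  0.006 -1.   ]
```

View pics/c6.png

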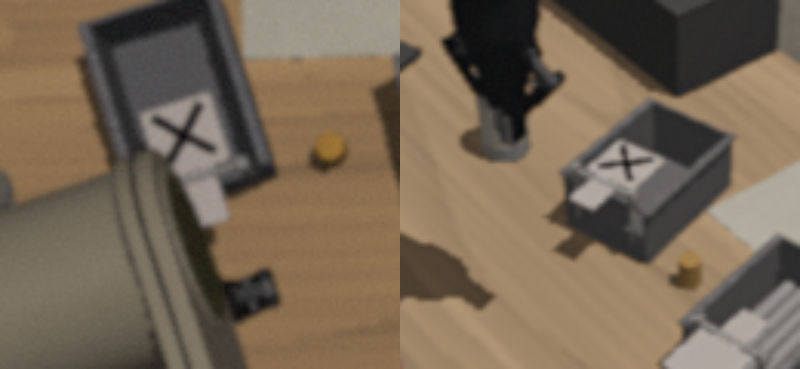

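View pics/w6.png

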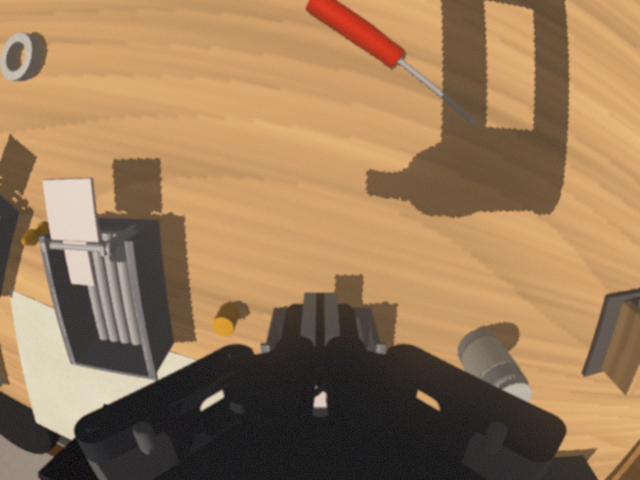

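View pics/s6.png

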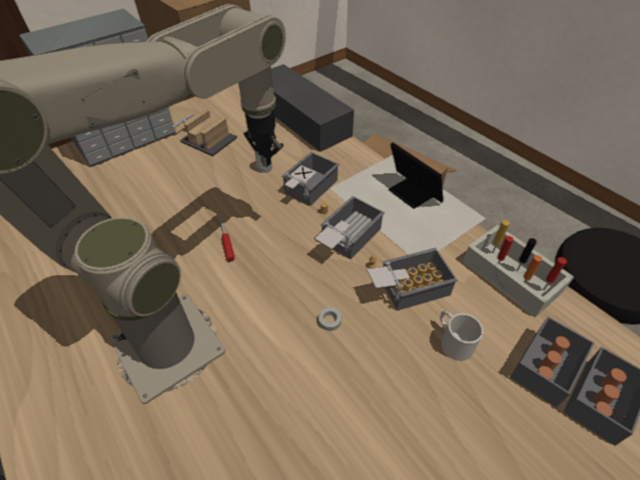

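The blade lies over the mouth of the empty bin with the cross up (side crop px ~628,163). Next I'll check that it is level.

```bash
python3 - <<'E'
from h import *
s=manip.snapshot('side');T=manip.snapshot('top')
c,n=np.cos(.277),np.sin(.277)
W=lambda b:[647.4+c*b[0]-n*b[1],254.9+n*b[0]+c*b[1],b[2]]
img=cv2.imread('pics/s6.png')[150:220,270:360];B=cv2.resize(img,None,fx=8,fy=8,interpolation=cv2.INTER_CUBIC)
for a,col in((np.pi,(0,255,0)),(2.97,(0,0,255))):
    pts=[]
    for r,y in((65,30),(65,-30),(0,-30),(0,-15),(-40,-15),(-40,15),(0,15),(0,30)):
        o=-2.5
        b=[-76-r*np.cos(a)+o*np.sin(a),y,85+r*np.sin(a)+o*np.cos(a)];pts.append((proj(s,W(b))-[270,150]+.5)*8)
    cv2.polylines(B,[np.int32(pts)],True,col,1)
cv2.imwrite('pics/lev.png',B)
E
```

```text
(no output)
```

View pics/lev.png

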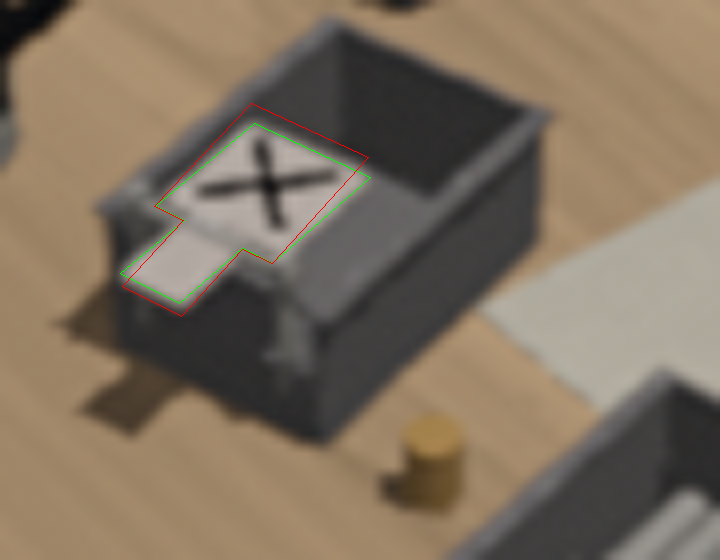

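The image matches the level outline (green, 3.14 rad) and not the one at 2.97 rad (red).

```bash
python3 -c "
from station import manip
print(manip.job_done())"
```

```text
the job is handed in; nothing more can be done
None
```

The empty bin's marker is flipped: it lies flat over the bin's mouth with the crossed face up. The empty bin was the leftmost of the three.

I kept the fingers shut throughout. I pressed the thumb tail down, which raised the blade to about 45°, then pushed the blade over from the robot side. Last I pressed it down until the force rose to about 16 N (14 N of it vertical) with the fingertips at z = 87, which I took as the end stop.

**Checks after backing off:**
- **Level:** in the side picture the marker matches the outline for the end stop (3.14 rad) and clearly not the one for 2.97 rad.
- **Clear of the robot:** the fingers are well away from the bin.
- **Everything else:** the other two markers and the loose things look as before in the side and wrist pictures. I checked this by eye and did not measure it.
- **Time:** about 10 s were used of the 42 s allowed.

No check failed or disagreed. The tool drifted up to about 8 mm forward while pressing the tail, and this had no effect on the result.

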